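# Square a synth front panel into the corner of its drilling jig with a pusher

### The job

Take the pusher by its square handle and with its round foot nudge the aluminium front panel across the jig into its square corner: first push it on the sliding far edge and carry that back until you feel it bottom on its hidden stop screw, then seat the panel on the side edge, each time ending with a firm push of about 6 newtons held for a moment with the panel square, and never more than 25. Keep the fingers off the panel and leave it lying flat and flush along both edges; then stand the pusher upright on the bare table and leave everything else undisturbed.

Things in the scene. Friction and masses are not known exactly. Their poses are not given: they have to be found in the camera images.
- jig: Drilling jig, fixed to the table: a flat plywood base 12 mm thick, from jig x = -180 to +140 and y = -120 to +120 mm. Origin on its underside at jig (0, 0), z up; x points to the far edge, y to the side edge. Its yaw differs from start to start. Its top face, 12 mm above the table, is smooth and level.
- far_edge: Steel bar on top of the jig, along the jig's y, 15 mm wide (x), 225 long, 12 high; origin at the centre of its underside, stop face (towards jig -x) 7.5 mm before it. It slides only along the jig's x, always square, with about 1 N and stays where it is left; pushed to +x it bottoms rigidly on an unseen stop screw 3 to 28 mm behind where it starts, which can only be felt.
- side_edge: Rigid fixed steel bar on top of the jig, along the jig's x, 275 mm long, 15 mm wide (y), 12 mm high above the jig's top face; origin at the centre of its underside. Its stop face looks to the jig's -y and lies at jig y = +105 mm.
- corner (a point): The point on the jig's top face where the two stop faces meet; it moves with the far edge. Axes as the jig's.
- panel: Loose synthesizer front panel, bare aluminium with dark printed hole marks, 120 (its x) x 90 (its y) x 6 mm, about 0.18 kg, flat on the jig. Origin at the centre of its underside. It starts clear of both edges, turned up to 0.3 rad from the jig; home, its axes agree with the jig's, its +x side is on the far edge and its +y side on the side edge.
- panel_corner (a point): The panel's own corner at panel (60, 45, 0) mm, the one that belongs in the corner. The panel slides with about 0.5 N (friction of panel, jig, edges and foot about 0.3). Pushed at one point it tends to turn; one corner then meets the edge first and may jam there, and pushing nearer the end that lags squares it.
- pusher: Hand pusher, about 0.16 kg, standing upright on the table: a round black nylon foot 32 mm in diameter and 20 mm high, and above it a square light-wood handle 20 x 20 mm from 20 to 110 mm height. Origin at the centre of the foot's underside, z up along the handle, x and y square to the handle's flat sides.
- tin: Bystander: closed low steel tin, 52 mm diameter, 40 mm high; origin under its centre. May swap places with the pusher and the tape.
- tape: Bystander: black tape roll lying flat, 64 mm diameter, 20 mm high; origin under its centre.
- weight: Bystander: brass weight 28 mm in diameter, 22 mm high, standing on the jig near its corner at jig -x, +y; origin under its centre.
- screwdriver: Bystander: screwdriver 190 mm long, lying left of the jig.
- cup: Bystander: clear plastic cup, 72 mm diameter, 90 mm high, standing left of the jig; origin under its centre.
- clip: Bystander: grey plastic block 30 x 50 x 14 mm, lying right of the jig; origin under its centre.
Things that resemble listed ones, but are neither listed nor needed, are in the scene too. Of the things that look like the pusher, the middle-sized one is meant.

How it is judged:
By the outcome, as a careful person would: the job done as asked, in the order asked, and still so for the second after the job is handed in, with the robot touching nothing.
It also fails if it takes over 67 s, if anything falls off the work surface, if the arm or the gripper's body presses on something with over 40 N, if the wrist force passes 120 N, or if a joint passes its speed limit or range.

### The arm

A 7-joint arm with a two-finger parallel gripper is mounted at the origin on the work surface. World frame = base frame: x ahead of the robot, y to its left, z up, the work surface at z = 0. Lengths are in mm, angles in rad, forces in N, time in s.
With the tool pointing down it reaches from about 400 to 750 mm from the base axis. Payload 19.5 kg.
Tool frame: the origin (TCP) lies at the centre of the arm's flange, where the gripper is bolted on; the fingertips stand 173 mm ahead of it and the grasp point (between the pads) lies env.hold_point_z ahead of it (env.hold_point_z is the distance from the TCP to the grasp point, in mm); z points along the fingers, y is the line along which they close (so a half turn about z gives the same grasp; the last joint's range is limited). The gripper opens to 85 mm and grips with 20 to 120 N. Pads are 22 mm wide; open, the fingers measure 114 mm over their backs; the gripper's body (76 mm by 85 mm) begins 54 mm behind the grasp point. The pads swing forward as they close: fully open they stand 13 mm farther back than shut.
Start: joints at [1.177, 0.707, -0.028, 1.485, 0.022, 0.951, -0.075], TCP at [198.136, -539.776, 404.668] pointing down, gripper open.
Joint ranges: [-2.71, 2.71], [-0.32, 2.16], [-1.57, 1.52], [0, 2.45], [-1.46, 4.6], [0, 2.02], [-2.83, 2.83]. Speed limits (rad/s): [1.89, 1.89, 2.57, 2.57, 3.01, 3.01, 3.01].

### API

Orientations are given as a rotation vector (axis times angle).
In Python, from rig import env gives the robot as it stands.
- The arm moves only by the tool drive_tool, never from a script. Its argument "targets" is text: rows parted by semicolons, each of 7 numbers parted by spaces: the turn, a rotation vector about the tool's x, y, z in rad, then the shift along the tool's x, y, z in cm, then the opening, from 0 (shut) to 1 (fully open). In form: ax ay az x y z jaw; .... A call has exactly 8 rows; each row shifts and turns the commanded pose from where the row before left it, along the tool's axes as they then stand; what a row does not reach is not made up. A row lasts 1/10 s, in which the tool goes at most 50 mm and 8.59 degrees, less where a joint would pass 70% of its speed; a pose out of reach is approached as far as the arm can. A call with a gripper value outside its range is refused whole. The fingers move at their own pace and stop on an object; "force" is the grip in N (left out, the last holds). Time passes only in rows, so rows that do not move let the fingers close, or fill a call up. It gives the time, the measured TCP pose, the force, the opening and the grip force at its end, in the units of the state.
- env.state(): the state, without advancing time (a new reading comes with each control period).
- env.capture(name): name is "scene" or "top" or "wrist"; returns the picture (384x512x3 uint8, red, green, blue); there is no depth.
- env.camera_model(name): a dict with "intrinsics" (3x3 intrinsics, pixels), "world_to_cam" (4x4, takes a point from world to camera coordinates). Camera axes: x right, y down, z forward; pixel columns grow to the right and rows downward; lengths in mm; the calibration is good to about 2 mm. A picture is of the moment at which its call begins: read the wrist's pose just before it. camera_model takes no time and is no camera call; for the wrist camera it gives the pose at the moment of the call.
- env.close_job(): hands the job in; it is judged then, once.
Trained networks look in the newest picture that a camera, given by its name, has taken for a name from the list of things; names that differ only in an ending like _2 or _b are one class to them, and where a whole thing is asked for, a point or a joint stands for the part that bears it (a point fixed in the world has none). Each returns a list of dicts, best first, with "score" (0 to 1); they miss things now and then, are a little off and sometimes report something else, mostly with a low value. They report only what shows in the picture. A call takes as long as a camera call. They do not tell look-alikes from the thing itself.
- env.boxes_of(camera, target): "point" ([x, y, z] in mm, in world coordinates, good to about 4 mm: the middle of the surface that is visible of it).
- env.regions_of(camera, target): "pixels" (384x512 bool, what is visible of it).
- env.spot_point(camera, target): "point" ([x, y, z] in mm, in world coordinates, good to about 4 mm: a listed point, or the origin of a listed thing).
The state is a dict: "time": time; "q": joint angles; "qd": joint speeds; "joint_torque": joint torques, N m; "eef_pos": TCP position; "eef_rot": TCP orientation; "force": force on the tool from outside, world axes, zero at the start; "ft_torque": the same for the moment, N m; "width": finger opening in mm; "grip_force": force on a finger pad.
Only numpy, scipy, OpenCV 4.12 (cv2) and the standard library are available. Lean on these libraries where they do the work, as an engineer would, in place of code of your own. Each camera call takes 0.05 s, during which the arm holds its last target. There are 200 camera calls.

## Working session

There is one attempt and no reset: what is moved stays moved. The work goes in short steps, Python scripts to look and compute and a tool call to move; the robot and the scene stay as the last step left them, time stands still between calls to the robot, and variables do not carry over. Pictures are saved under pics/ and viewed, at most 10 in all, crops included, and the job is handed in when it is done.

Besides the shell and the picture viewer there is one more tool, called after ">>>" as name(argument=value, ...) on one line, values as JSON. drive_tool: Moves the arm, as the interface text tells. Its arguments: {"type":"object","properties":{"targets":{"type":"string"},"force":{"type":"number"}},"required":["targets"]}

```bash
ls; mkdir -p pics; python3 - <<'E'
from rig import env
import cv2,numpy as np
s=env.state()
print({k:np.round(v,3) for k,v in s.items()},env.hold_point_z)
for c in ("scene","top"):
    im=env.capture(c); cv2.imwrite(f"pics/{c}0.png",im[:,:,::-1])
    m=env.camera_model(c); print(c,np.round(m["intrinsics"],1).tolist(),np.round(m["world_to_cam"],3).tolist())
    for t in ("jig","far_edge","side_edge","corner","panel","panel_corner","pusher","tin","tape","weight"):
        print(t,[(np.round(d["point"]).tolist(),round(d["score"],2)) for d in env.spot_point(c,t)][:4])
E
```

```text
pics
{'time': np.float64(0.0), 'q': array([ 1.177,  0.707, -0.028,  1.485,  0.022,  0.951, -0.075]), 'qd': array([ 0.001,  0.001, -0.   ,  0.   ,  0.001, -0.001, -0.001]), 'joint_torque': array([ 2.0000e-03, -8.8321e+01,  1.2350e+00, -2.3617e+01,  1.7000e-02,
        7.0000e-03, -0.0000e+00]), 'eef_pos': array([ 198.104, -539.705,  404.217]), 'eef_rot': array([-3.092, -0.55 ,  0.   ]), 'force': array([ 0.382, -0.236,  0.801]), 'ft_torque': array([-0.009,  0.001, -0.017]), 'grip_force': np.float64(0.0), 'width': np.float64(85.38)} 154.70000000000002
scene [[470.9, 0.0, 251.8], [0.0, 470.9, 197.6], [0.0, 0.0, 1.0]] [[0.527, 0.85, 0.006, -321.777], [0.599, -0.366, -0.712, -266.605], [-0.603, 0.379, -0.702, 1459.4], [0.0, 0.0, 0.0, 1.0]]
jig [([563.0, 81.0, 2.0], 0.62)]
far_edge [([666.0, 95.0, 13.0], 0.63)]
side_edge [([546.0, 194.0, 11.0], 0.67)]
corner [([642.0, 204.0, 15.0], 0.67)]
panel [([534.0, 88.0, 14.0], 0.75), ([664.0, 95.0, 11.0], 0.25)]
panel_corner [([586.0, 141.0, 11.0], 0.68)]
pusher [([444.0, -318.0, -0.0], 0.84), ([518.0, -333.0, -1.0], 0.59), ([350.0, -315.0, -3.0], 0.
[... 215 characters left out ...]
, -1.0, 0.005, 54.224], [-0.99, 0.018, -0.143, 508.651], [0.143, -0.007, -0.99, 1283.544], [0.0, 0.0, 0.0, 1.0]]
jig [([563.0, 84.0, -3.0], 0.6)]
far_edge [([666.0, 95.0, 11.0], 0.65), ([580.0, 141.0, 15.0], 0.28)]
side_edge [([551.0, 197.0, 14.0], 0.67)]
corner [([640.0, 203.0, 9.0], 0.63)]
panel [([534.0, 87.0, 10.0], 0.77), ([666.0, 94.0, 14.0], 0.24)]
panel_corner [([584.0, 142.0, 13.0], 0.73)]
pusher [([443.0, -321.0, -1.0], 0.68), ([512.0, -337.0, -1.0], 0.67)]
tin [([580.0, -247.0, -4.0], 0.52), ([456.0, -225.0, -2.0], 0.37)]
tape [([456.0, -227.0, 1.0], 0.6), ([579.0, -247.0, -3.0], 0.6)]
weight [([663.0, 94.0, 14.0], 0.73), ([401.0, 143.0, 11.0], 0.47), ([638.0, 203.0, 10.0], 0.42)]
```

View pics/scene0.png

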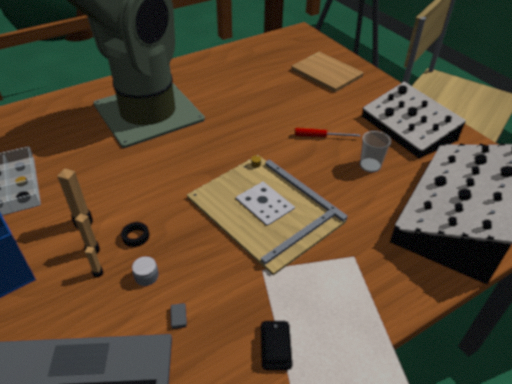

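View pics/top0.png

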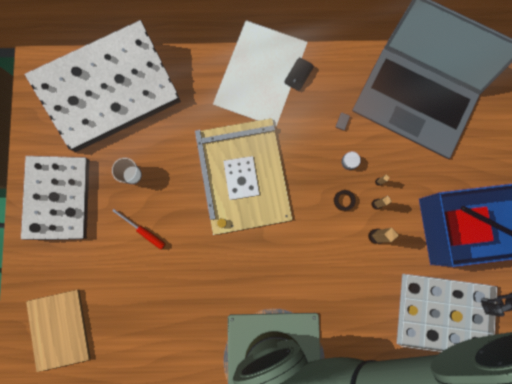

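The look-alikes are three pushers, at scene pixels (75,200) large, (88,235) middle and (94,262) small. In the top view they are at (385,236), (381,203) and (383,181). The middle one, near world (444,-319), fits the description. I'll confirm it in one enlarged crop and measure the panel and jig.

```bash
cat > h.py <<'E'
from rig import env
import cv2,numpy as np
def unproj(c,uv,z,m=None):
    m=m or env.camera_model(c); K=m["intrinsics"];T=np.array(m["world_to_cam"]);R,t=T[:3,:3],T[:3,3]
    uv=np.atleast_2d(np.array(uv,float)); d=(np.c_[uv,np.ones(len(uv))]@np.linalg.inv(K).T)@R; o=-R.T@t
    return o+d*((z-o[2])/d[:,2])[:,None]
def proj(c,P,m=None):
    m=m or env.camera_model(c); T=np.array(m["world_to_cam"]); q=np.atleast_2d(P)@T[:3,:3].T+T[:3,3]; q=q@np.array(m["intrinsics"]).T
    return q[:,:2]/q[:,2:]
def rect(c,t,z,m=None):
    out=[]
    for d in env.regions_of(c,t)[:3]:
        mk=d["pixels"].astype(np.uint8); cs=cv2.findContours(mk,cv2.RETR_EXTERNAL,cv2.CHAIN_APPROX_NONE)[0]
        p=max(cs,key=len)[:,0,:]; w=unproj(c,p,z,m)[:,:2].astype(np.float32)
        out.append((round(d["score"],2),int(mk.sum()),cv2.minAreaRect(w)))
    return out
E
python3 - <<'E'
from h import *
ims={c:cv2.imread(f"pics/{c}0.png") for c in("scene","top")}
for c in ims:
    env.capture(c)
    for t,z in(("panel",18),("far_edge",24),("side_edge",24),("jig",12),("pusher",60)):
        for r in rect(c,t,z): print(c,t,r[0],r[1],np.round(r[2][0],1),np.round(r[2][1],1),round(r[2][2],1))
    print([(np.round(d["point"]),round(d["score"],2)) for d in env.spot_point(c,"pusher")])
a=cv2.resize(ims["scene"][165:285,50:170],(380,380),interpolation=cv2.INTER_CUBIC)
b=cv2.resize(ims["top"][165:250,340:425],(380,380),interpolation=cv2.INTER_CUBIC)
cv2.imwrite("pics/push.png",np.hstack([a,b]))
E
```

```text
scene panel 0.79 1383 [535.5  83.8] [125.8  94.6] 8.2
scene far_edge 0.73 732 [670.5  89.9] [ 23.  231.6] 9.9
scene side_edge 0.6 830 [550.5 188. ] [282.2  30.8] 10.1
scene jig 0.74 8726 [544.6  80.3] [328.7 259.9] 8.9
scene pusher 0.84 321 [ 530.5 -336. ] [22.2 87.4] 87.5
scene pusher 0.73 981 [ 317.8 -311.7] [ 44.4 213.1] 85.4
scene pusher 0.68 420 [ 447.2 -322.8] [ 25.8 123.8] 86.4
[(array([ 445., -318.,    0.]), 0.84), (array([ 350., -314.,   -0.]), 0.69), (array([ 514., -330.,    4.]), 0.67)]
top panel 0.67 1185 [534.4  85.6] [122.1  89.8] 8.0
top far_edge 0.75 452 [666.   92.6] [ 20.6 225.1] 8.9
top side_edge 0.3 46 [397.6 144.3] [20.8 17.7] 89.0
top jig 0.57 6938 [542.   80.4] [322.2 242.7] 9.9
top pusher 0.86 303 [ 351.9 -318. ] [36.2 76. ] 6.0
top pusher 0.66 140 [ 446.  -319.3] [26.3 52. ] 17.3
[(array([ 349., -314.,    1.]), 0.74), (array([ 443., -321.,   -2.]), 0.51), (array([ 514., -336.,    1.]), 0.43), (array([666.,  94.,  12.]), 0.36)]
```

View pics/push.png

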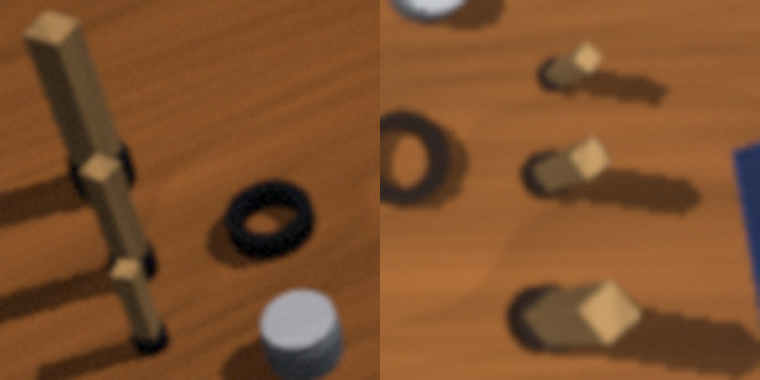

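The crop shows the middle pusher's handle top at (590,158), standing between the small one at (588,58) and the large one at (610,312). This confirms it is the middle-sized one, near world (445,-320), with its handle turned about 20 to 30°. Next I move above it.

>>> drive_tool(targets="0 0 0 3.7 -1.5 0 1;0 0 0 3.8 -1.5 0 1;0 0 0 3.8 -1.5 0 1;0 0 0 3.8 -1.5 0 1;0 0 0 3.8 -1.5 0 1;0 0 0 3.8 -1.5 0 1;0 0 0 3.8 -1.5 0 1;0 0 0 3.8 -1.5 0 1")

```text
time: 2.6
eef_pos: [442.3, -321.4, 404.8]
eef_rot: [3.093, 0.55, 0.0]
force: [0.1, -1.0, 0.7]
width: 85.3
grip_force: 0.0
```

```bash
cat >> h.py <<'E'
from scipy.spatial.transform import Rotation as Rn
def yaw(s=None):
    R=Rn.from_rotvec((s or env.state())["eef_rot"]).as_matrix(); return R
E
python3 - <<'E'
from h import *
s=env.state(); m=env.camera_model("wrist"); im=env.capture("wrist"); cv2.imwrite("pics/w1.png",im[:,:,::-1])
T=np.array(m["world_to_cam"]); print("cam",np.round(-T[:3,:3].T@T[:3,3],1),np.round(T[2,:3],3)); print(np.round(s["eef_pos"],1),np.round(yaw(s),3).tolist(),np.round(s["force"],2))
print([(np.round(d["point"],1),round(d["score"],2)) for d in env.spot_point("wrist","pusher")])
print(np.round(proj("wrist",[[445,-320,110],[445,-320,0]],m)))
E
```

```text
cam [ 513.2 -294.6  374.2] [-0.282 -0.104 -0.954]
[ 442.3 -321.4  404.8] [[0.939, 0.345, 0.0], [0.345, -0.939, -0.0], [0.0, 0.0, -1.0]] [ 0.14 -0.98  0.73]
[(array([ 447. , -320.3,    2.2]), 0.81), (array([ 349.5, -313.2,    3.6]), 0.72), (array([ 514.5, -334.4,   -2.2]), 0.64)]
[[258. 179.]
 [258. 153.]]
```

View pics/w1.png

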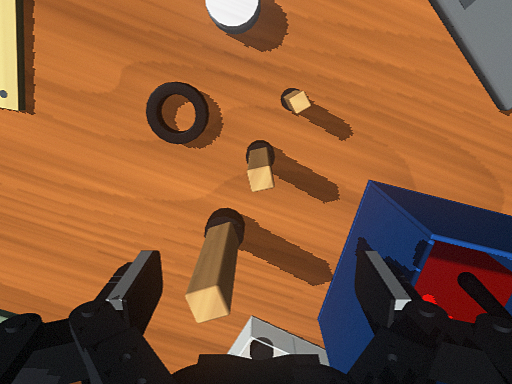

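The wrist view shows the middle pusher's handle top at about (261,178). The large one (210,300) and small one (296,102) stand clear of it, and its sides are almost square to the tool. I'll measure the top face.

```bash
python3 - <<'E'
from h import *
im=cv2.imread("pics/w1.png"); m=env.camera_model("wrist"); sub=im[155:200,238:285]
hsv=cv2.cvtColor(sub,cv2.COLOR_BGR2HSV)
mk=((hsv[...,2]>195)&(hsv[...,1]<140)).astype(np.uint8)
n,l,st,c=cv2.connectedComponentsWithStats(mk); i=1+np.argmax(st[1:,4]); print(st[i],hsv[25,23],hsv[25,2])
p=max(cv2.findContours((l==i).astype(np.uint8),0,1)[0],key=len)[:,0,:]+[238,155]
w=unproj("wrist",p,110,m)[:,:2].astype(np.float32); r=cv2.minAreaRect(w); print(r)
R=yaw()
d=np.array([*r[0],0])-np.array([*env.state()["eef_pos"][:2],0]); print("tool shift",d@R, "tool x ang",np.degrees(np.arctan2(R[1,0],R[0,0])))
E
```

```text
[ 10  11  25  26 466] [ 20 119 242] [ 13 175 179]
((448.38165283203125, -317.69140625), (18.48733139038086, 17.86083221435547), 33.40937042236328)
tool shift [3.73178945 0.26006527 0.00848493] tool x ang 20.546472331792714
```

```bash
python3 - <<'E'
from h import *
m=env.camera_model("wrist"); im=cv2.imread("pics/w1.png")
w=unproj("wrist",[(247,165.5),(270.5,163),(273,188.5),(249.5,191.5)],110,m)[:,:2]
e=np.diff(np.vstack([w,w[:1]]),axis=0); print(np.round(w,1).tolist(),np.round(np.degrees(np.arctan2(e[:,1],e[:,0]))%90,1),np.round(np.hypot(*e.T),1))
hsv=cv2.cvtColor(im[155:200,238:285],cv2.COLOR_BGR2HSV); mk=((hsv[...,2]>195)&(hsv[...,1]<140)).astype(int)
print("\n".join("".join(".#"[v] for v in r) for r in mk[8:40,5:40]))
E
```

```text
[[455.0, -304.1], [463.6, -321.2], [444.2, -331.0], [434.9, -313.6]] [26.8 26.7 28.2 25.4] [19.2 21.7 19.7 22.2]
...................................
...................................
...................................
.......................###.........
..................########.........
..............############.........
.........#################.........
.....######################........
.....######################........
.....######################........
.....######################........
.....######################........
.....#######################.......
......######################.......
......######################.......
......######################.......
......######################.......
......######################.......
.......######################......
.......#####################.......
.......######################......
.......######################......
........######################.....
........######################.....
........###################........
........################...........
.........##########................
.........######....................
..........#........................
...................................
...................................
...................................
```

>>> drive_tool(targets="0 0 -0.1 0.4 0 1.5 1;0 0 -0.11 0 0 3 1;0 0 0 0 0 4 1;0 0 0 0 0 4 1;0 0 0 0 0 3 1;0 0 0 0 0 2 1;0 0 0 0 0 1 1;0 0 0 0 0 0 1", force=100)

```text
time: 3.5
eef_pos: [444.7, -321.4, 219.0]
eef_rot: [-3.018, -0.87, 0.001]
force: [-0.2, 0.3, 0.9]
width: 85.5
grip_force: 0.0
```

>>> drive_tool(targets="0 0 0 0 0 0 0.6;0 0 0 0 0 0 0.4;0 0 0 0 0 0 0.3;0 0 0 0 0 0 0.25;0 0 0 0 0 0 0.2;0 0 0 0 0 0 0.1;0 0 0 0 0 0 0;0 0 0 0 0 0 0", force=100)

```text
time: 4.3
eef_pos: [445.0, -321.4, 220.2]
eef_rot: [3.018, 0.871, 0.0]
force: [-2.1, 0.4, 7.4]
width: 18.9
grip_force: 95.5
```

```bash
python3 - <<'E'
from h import *
s=env.state(); print({k:np.round(s[k],2) for k in("eef_pos","eef_rot","force","ft_torque","width","grip_force")}); print(np.round(yaw(s),3).tolist())
m=env.camera_model("wrist"); im=env.capture("wrist"); cv2.imwrite("pics/w2.png",im[:,:,::-1])
E
```

```text
{'eef_pos': array([ 444.97, -321.38,  220.16]), 'eef_rot': array([3.02, 0.87, 0.  ]), 'force': array([-2.11,  0.4 ,  7.42]), 'ft_torque': array([ 0.3 ,  0.39, -0.08]), 'width': np.float64(18.94), 'grip_force': np.float64(95.47)}
[[0.846, 0.533, 0.0], [0.533, -0.846, -0.0], [0.0, 0.0, -1.0]]
```

View pics/w2.png

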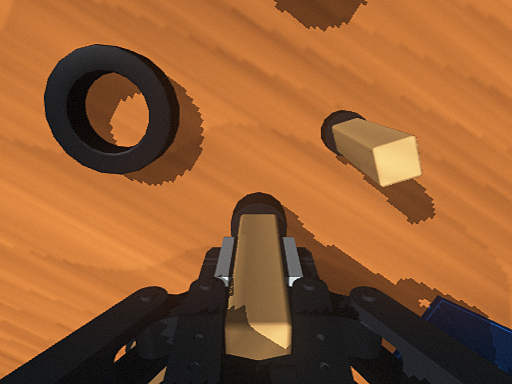

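The pusher is held: width 18.9 mm, grip 95 N, and the foot is on the table when the TCP is at z≈220. Next I lift, turn to the jig's yaw and carry it behind the panel.

>>> drive_tool(targets="0 0 0 0 0 -1.5 0;0 0 0.13 0 0 -2.5 0;0 0 0.13 0 0 -2.5 0;0 0 0.136 0.3 -2 -0.5 0;0 0 0 0.7 -4.5 0 0;0 0 0 0.7 -4.8 0 0;0 0 0 0.7 -4.8 0 0;0 0 0 0.7 -4.8 0 0")

```text
time: 5.15
eef_pos: [437.9, -108.6, 289.9]
eef_rot: [-3.131, -0.26, -0.001]
force: [1.5, 0.1, -2.1]
width: 18.8
grip_force: 96.2
```

>>> drive_tool(targets="0 0 0 0.7 -4.8 0 0;0 0 0 0.7 -4.8 0 0;0 0 0 0.5 -3.8 0 0;0 0 0 0.5 -3 0 0;0 0 0 0.3 -1 0 0;0 0 0 0 0 0 0;0 0 0 0 0 0 0;0 0 0 0 0 0 0")

```text
time: 5.95
eef_pos: [436.3, 64.5, 289.8]
eef_rot: [3.131, 0.257, 0.0]
force: [-0.4, -0.5, -0.8]
width: 18.9
grip_force: 96.3
```

```bash
python3 - <<'E'
from h import *
s=env.state(); print({k:np.round(s[k],2) for k in("time","q","eef_pos","eef_rot","force","ft_torque","width","grip_force")}); R=yaw(s);print(np.degrees(np.arctan2(R[1,0],R[0,0])))
ims=[]
for c in("wrist","scene","top"):
    m=env.camera_model(c); im=env.capture(c); cv2.imwrite(f"pics/{c}3.png",im[:,:,::-1])
    if c=="wrist": np.savez("pics/w3m.npz",K=m["intrinsics"],T=m["world_to_cam"])
    for t in("panel_corner","panel","corner","far_edge","pusher"):
        print(c,t,[(np.round(d["point"],1).tolist(),round(d["score"],2)) for d in env.spot_point(c,t)][:2])
E
```

```text
{'time': np.float64(5.95), 'q': array([-0.31,  0.74,  0.16,  2.09, -0.34,  0.33, -1.28]), 'eef_pos': array([436.32,  64.52, 289.79]), 'eef_rot': array([3.13, 0.26, 0.  ]), 'force': array([-0.41, -0.48, -0.83]), 'ft_torque': array([-0.04,  0.05, -0.04]), 'width': np.float64(18.94), 'grip_force': np.float64(96.31)}
9.38966339632466
wrist panel_corner [([546.2, 196.6, 12.1], 0.48)]
wrist panel [([535.3, 85.4, 14.0], 0.76)]
wrist corner []
wrist far_edge []
wrist pusher [([437.1, 62.7, 68.4], 0.64), ([534.8, 85.0, 12.4], 0.55)]
scene panel_corner [([588.6, 138.4, 12.8], 0.78), ([542.3, 196.3, 13.5], 0.33)]
scene panel [([534.3, 87.6, 13.3], 0.6)]
scene corner [([641.4, 205.0, 15.2], 0.88)]
scene far_edge [([664.3, 93.1, 10.3], 0.86)]
scene pusher [([434.8, 66.8, 65.0], 0.89), ([352.4, -315.5, 0.3], 0.71)]
top panel_corner [([582.0, 138.8, 12.1], 0.72)]
top panel [([534.4, 86.1, 12.7], 0.68)]
top corner [([640.6, 200.6, 12.8], 0.59)]
top far_edge [([666.4, 92.7, 11.6], 0.71)]
top pusher [([348.9, -316.4, 4.4], 0.83), ([512.1, -334.9, -0.1], 0.39)]
```

View pics/wrist3.png

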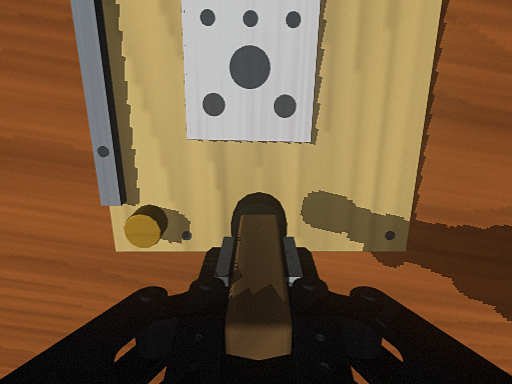

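The wrist view shows the panel's rear edge from (187,139) to (311,144), the jig's rear edge at row 251, and the foot centred at (259,215). The panel is only about 2° off square. I'll measure the relative positions.

```bash
cat >> h.py <<'E'
def load(f):
    d=np.load(f); return {"intrinsics":d["K"],"world_to_cam":d["T"]}
E
python3 - <<'E'
from h import *
m=load("pics/w3m.npz"); im=cv2.imread("pics/wrist3.png"); tcp=np.array([436.3,64.5])
th=np.radians(9.4); A=np.array([[np.cos(th),np.sin(th)],[-np.sin(th),np.cos(th)]])
def P(uv,z): return (unproj("wrist",uv,z,m)[:,:2]-tcp)@A.T   # tool-aligned: u along tool x, v left
def ang(p): d=p[1]-p[0]; return np.degrees(np.arctan2(d[1],d[0]))
g=cv2.cvtColor(im,cv2.COLOR_BGR2GRAY).astype(float)
def edge(cols,r0,r1):
    pts=[]
    for c in cols:
        d=np.abs(np.diff(g[r0:r1,c])); i=d.argmax(); pts.append((c,r0+i+.5))
    return np.array(pts)
def fit(pts,z):
    q=P(pts,z); k=np.polyfit(q[:,1],q[:,0],1); r=q[:,0]-np.polyval(k,q[:,1]); ok=abs(r)<1.5; k=np.polyfit(q[ok,1],q[ok,0],1); return -np.degrees(np.arctan(k[0])),np.polyval(k,0),r.std()
print("panel rear (z18)",fit(edge(range(192,306,3),130,152),18))
print("jig rear (z12)",fit(edge(list(range(150,215,3))+list(range(300,400,3)),243,260),12))
print("panel rear ends",P([(187,139),(311,144)],18).round(1).tolist())
print("panel left side",ang(P([(187,139),(183,10)],18)), "right",ang(P([(311,144),(321,10)],18)))
print("side edge inner bottom line", P([(124,203),(96,0)],24).round(1).tolist(), ang(P([(122,203),(96,0)],24)))
print("jig right edge",ang(P([(408,251),(442,20)],12)))
for d in(0,2,4,6):
  for z in(70+20,):
    t=np.linspace(0,2*np.pi,60); c=np.c_[d+16*np.cos(t),16*np.sin(t)]@A+tcp; q=proj("wrist",np.c_[c,np.full(60,z)],m); print(d,q[:,0].min().round(1),q[:,0].max().round(1),q[:,1].min().round(1))
E
```

```text
panel rear (z18) (np.float64(-1.158653892984498), np.float64(37.83894820198376), np.float64(0.5556745113641671))
jig rear (z12) (np.float64(-0.08258015997052247), np.float64(-54.038078013562135), np.float64(1.7333134201054783))
panel rear ends [[38.9, 52.0], [35.3, -38.0]]
panel left side -1.898145902603777 right -1.5195424979909855
side edge inner bottom line [[-8.1, 101.0], [127.0, 102.2]] -0.12206827526373079
jig right edge 0.17324792898128563
0 230.2 287.9 201.9
2 230.1 288.0 198.4
4 230.0 288.1 194.8
6 229.9 288.2 191.3
```

The foot is about 5 mm ahead of the TCP and the panel is about -1.5° off the jig. I lower the foot to 1.5 mm above the jig and push the first stretch just right of centre.

>>> drive_tool(targets="0 0 0 0 -0.35 0.8 0;0 0 0 0 0 1.2 0;0 0 0 0 0 1.2 0;0 0 0 0 0 1.2 0;0 0 0 0 0 0.8 0;0 0 0 0 0 0.4 0;0 0 0 0 0 0 0;0 0 0 0 0 0 0")

```text
time: 7.65
eef_pos: [435.7, 69.3, 233.9]
eef_rot: [-3.131, -0.26, -0.0]
force: [1.2, 0.4, -1.5]
width: 18.5
grip_force: 96.3
```

>>> drive_tool(targets="0 0 0 0.3 0 0 0;0 0 0 0.4 0 0 0;0 0 0 0.4 0 0 0;0 0 0 0.5 0 0 0;0 0 0 0.5 0 0 0;0 0 0 0.5 0 0 0;0 0 0 0.5 0 0 0;0 0 0 0.3 0 0 0")

```text
time: 8.45
eef_pos: [469.6, 74.9, 233.7]
eef_rot: [-3.131, -0.26, -0.0]
force: [-0.4, -0.8, -1.3]
width: 18.9
grip_force: 96.3
```

```bash
cat >> h.py <<'E'
TH=np.radians(9.4); A=np.array([[np.cos(TH),np.sin(TH)],[-np.sin(TH),np.cos(TH)]])
# jig-like frame: u,v world projections. far face / side face from the first measurements
SIDE=A[1]@[436.3,64.5]+101.5
def look(name=None):
    s=env.state(); p=s["eef_pos"]; R=yaw(s); print("t",round(float(s["time"]),2),"tcp",p.round(1),"uv",(A@p[:2]).round(1),"yaw",round(float(np.degrees(np.arctan2(R[1,0],R[0,0]))),2),"F uv",(A@s["force"][:2]).round(2),"Fz",round(float(s["force"][2]),2))
    for c in("wrist","scene","top"):
        m=env.camera_model(c); im=env.capture(c)
        if name: cv2.imwrite(f"pics/{c}_{name}.png",im[:,:,::-1]); np.savez(f"pics/{c}_{name}.npz",K=m["intrinsics"],T=m["world_to_cam"])
        for r in rect(c,"panel",18,m)[:1]:
            (x,y),(w,h),a=r[2]; a=(a-9.4+45)%90-45; print(c,"panel uv",(A@[x,y]).round(1),"size",round(w,1),round(h,1),"rel ang",round(a,2))
        if c!="wrist":
            for t in("panel_corner","corner"):
                d=env.spot_point(c,t)[:1]; print(c,t,[((A@x["point"][:2]).round(1).tolist(),round(x["score"],2)) for x in d])
            for r in rect(c,"far_edge",24,m)[:1]: print(c,"far",(A@r[2][0]).round(1),np.round(r[2][1],1))
E
python3 -c "
from h import *; print('SIDE',SIDE); look('a')"
```

```text
SIDE 93.87478709762972
t 8.45 tcp [469.6  74.9 233.7] uv [475.6  -2.8] yaw 9.5 F uv [-0.55 -0.69] Fz -1.28
wrist panel uv [541.8  -1.2] size 101.2 90.3 rel ang -0.79
scene panel uv [554.1  -5.3] size 125.0 96.4 rel ang -1.39
scene panel_corner [([613.1, 41.5], 0.96)]
scene corner [([665.4, 97.5], 0.66)]
top panel_corner []
top corner [([665.7, 95.5], 0.8)]
top far [672.1 -16.4] [ 15.9 213.9]
```

```bash
cat >> h.py <<'E'
def rear(im,m,rows=(90,215)):
    """panel rear edge from a wrist picture: bright low-saturation panel above, plywood below; returns rel. angle, ends"""
    hsv=cv2.cvtColor(im,cv2.COLOR_BGR2HSV); mk=((hsv[...,1]<40)&(hsv[...,2]>150)).astype(np.uint8)
    n,l,st,_=cv2.connectedComponentsWithStats(mk); i=1+st[1:,4].argmax(); b=l==i
    cols=np.where(b.any(0))[0]; pts=np.array([(c,np.where(b[:,c])[0].max()+.5) for c in cols[6:-6]])
    q=(unproj("wrist",pts,18,m)[:,:2])@A.T
    ok=np.ones(len(q),bool)
    med=np.median(q[:,0])
    for k in range(8):
        c=np.polyfit(q[ok,1],q[ok,0],1); r=q[:,0]-np.polyval(c,q[:,1]); ok=abs(r)<max(0.8,1.5*np.median(abs(r[ok])))
    x=[unproj("wrist",[(cc,pts[:,1].mean())],18,m)[0,:2]@A[1] for cc in(cols[0],cols[-1])]
    print("REAR ang",round(float(-np.degrees(np.arctan(c[0]))),2),"u at mid",round(float(np.polyval(c,np.mean(x))),1),"v ends",np.round(x,1),"n",ok.sum(),len(q))
E
python3 - <<'E'
from h import *
for n in("wrist3","wrist_a"):
    rear(cv2.imread(f"pics/{n}.png"),load("pics/w3m.npz" if n=="wrist3" else f"pics/{n}.npz"))
E
```

```text
REAR ang -1.33 u at mid 479.1 v ends [ 48.7 -51.3] n 124 127
REAR ang -1.12 u at mid 491.5 v ends [ 50.2 -54.5] n 154 169
```

>>> drive_tool(targets="0 0 0 0.3 0.03 0 0;0 0 0 0.5 0.03 0 0;0 0 0 0.5 0.02 0 0;0 0 0 0.5 0.02 0 0;0 0 0 0.5 0 0 0;0 0 0 0.5 0 0 0;0 0 0 0.5 0 0 0;0 0 0 0.3 0 0 0")

```text
time: 9.85
eef_pos: [505.3, 79.9, 233.7]
eef_rot: [-3.131, -0.26, -0.0]
force: [0.1, -1.0, -1.6]
width: 19.0
grip_force: 96.3
```

```bash
python3 - <<'E'
from h import *
look('b'); rear(cv2.imread("pics/wrist_b.png"),load("pics/wrist_b.npz"))
E
```

```text
t 9.85 tcp [505.3  79.9 233.7] uv [511.6  -3.7] yaw 9.5 F uv [-0.05 -1.03] Fz -1.61
wrist panel uv [577.3  -0.9] size 100.9 89.8 rel ang 0.07
scene panel_corner [([648.7, 41.1], 0.56)]
scene corner [([667.5, 100.5], 0.89)]
scene far [675.8 -23. ] [ 23.1 227.1]
top panel_corner [([533.1, -340.8], 0.58)]
top corner [([666.6, 94.6], 0.95)]
top far [671.9 -17.9] [ 18.3 223. ]
REAR ang 0.24 u at mid 527.6 v ends [ 52.2 -52.5] n 153 169
```

>>> drive_tool(targets="0 0 0 0.3 0 0 0;0 0 0 0.3 0 0 0;0 0 0 0.3 0 0 0;0 0 0 0.3 0 0 0;0 0 0 0.3 0 0 0;0 0 0 0.2 0 0 0;0 0 0 0.1 0 0 0;0 0 0 0 0 0 0")

```text
time: 11.25
eef_pos: [522.6, 82.8, 233.7]
eef_rot: [-3.131, -0.26, 0.0]
force: [0.1, -0.0, -2.5]
width: 19.0
grip_force: 96.3
```

>>> drive_tool(targets="0 0 0 0.03 0 0 0;0 0 0 0.03 0 0 0;0 0 0 0.03 0 0 0;0 0 0 0.03 0 0 0;0 0 0 0.03 0 0 0;0 0 0 0.03 0 0 0;0 0 0 0.03 0 0 0;0 0 0 0.03 0 0 0")

```text
time: 12.05
eef_pos: [525.0, 83.2, 233.7]
eef_rot: [-3.131, -0.26, 0.0]
force: [-2.0, 0.1, -1.9]
width: 18.8
grip_force: 96.3
```

```bash
python3 - <<'E'
from h import *
look('c'); rear(cv2.imread("pics/wrist_c.png"),load("pics/wrist_c.npz"))
E
```

```text
t 12.05 tcp [525.   83.2 233.7] uv [531.5  -3.7] yaw 9.5 F uv [-2.    0.39] Fz -1.89
wrist panel uv [597.2  -0.8] size 100.9 90.7 rel ang 0.12
scene panel uv [606.4  -4.6] size 116.6 93.1 rel ang -0.11
scene panel_corner [([533.8, -3.0], 0.72)]
scene corner [([667.2, 94.2], 0.78)]
scene far [678.2 -22.1] [ 23.6 229.2]
top panel uv [668.  102.7] size 81.7 15.5 rel ang -0.19
top panel_corner []
top corner [([667.5, 92.1], 0.74)]
top far [674.9 -77.9] [12.  98.2]
REAR ang -0.18 u at mid 547.3 v ends [ 52.2 -52.6] n 153 169
```

>>> drive_tool(targets="0 0 0 0.035 0 0 0;0 0 0 0.035 0 0 0;0 0 0 0.035 0 0 0;0 0 0 0.035 0 0 0;0 0 0 0.035 0 0 0;0 0 0 0.035 0 0 0;0 0 0 0.035 0 0 0;0 0 0 0.035 0 0 0")

```text
time: 13.45
eef_pos: [527.8, 83.6, 233.7]
eef_rot: [-3.131, -0.26, 0.0]
force: [-1.3, -0.6, -0.9]
width: 18.9
grip_force: 96.3
```

>>> drive_tool(targets="0 0 0 0.035 0 0 0;0 0 0 0.035 0 0 0;0 0 0 0.035 0 0 0;0 0 0 0.035 0 0 0;0 0 0 0.035 0 0 0;0 0 0 0.035 0 0 0;0 0 0 0.035 0 0 0;0 0 0 0.035 0 0 0")

```text
time: 14.25
eef_pos: [530.5, 84.1, 233.7]
eef_rot: [-3.131, -0.26, -0.0]
force: [-1.4, 0.6, -1.3]
width: 19.0
grip_force: 96.3
```

>>> drive_tool(targets="0 0 0 0.035 0 0 0;0 0 0 0.035 0 0 0;0 0 0 0.035 0 0 0;0 0 0 0.035 0 0 0;0 0 0 0.035 0 0 0;0 0 0 0.035 0 0 0;0 0 0 0.035 0 0 0;0 0 0 0.035 0 0 0")

```text
time: 15.05
eef_pos: [533.3, 84.5, 233.7]
eef_rot: [-3.131, -0.26, -0.0]
force: [-1.8, -0.1, -0.5]
width: 19.0
grip_force: 96.3
```

>>> drive_tool(targets="0 0 0 0.035 0 0 0;0 0 0 0.035 0 0 0;0 0 0 0.035 0 0 0;0 0 0 0.035 0 0 0;0 0 0 0.035 0 0 0;0 0 0 0.035 0 0 0;0 0 0 0.035 0 0 0;0 0 0 0.035 0 0 0")

```text
time: 15.85
eef_pos: [536.1, 85.0, 233.7]
eef_rot: [-3.131, -0.26, 0.0]
force: [-1.3, -0.5, -0.9]
width: 18.7
grip_force: 96.3
```

>>> drive_tool(targets="0 0 0 0.035 0 0 0;0 0 0 0.035 0 0 0;0 0 0 0.035 0 0 0;0 0 0 0.035 0 0 0;0 0 0 0.035 0 0 0;0 0 0 0.035 0 0 0;0 0 0 0.035 0 0 0;0 0 0 0.035 0 0 0")

```text
time: 16.65
eef_pos: [538.8, 85.5, 233.7]
eef_rot: [-3.131, -0.26, 0.0]
force: [-1.7, -1.0, -0.9]
width: 18.6
grip_force: 96.3
```

>>> drive_tool(targets="0 0 0 0.035 0 0 0;0 0 0 0.035 0 0 0;0 0 0 0.035 0 0 0;0 0 0 0.035 0 0 0;0 0 0 0.035 0 0 0;0 0 0 0.035 0 0 0;0 0 0 0.035 0 0 0;0 0 0 0.035 0 0 0")

```text
time: 17.45
eef_pos: [541.2, 85.9, 233.6]
eef_rot: [-3.131, -0.26, 0.002]
force: [-6.4, -0.1, 0.2]
width: 19.2
grip_force: 96.4
```

Force jumped to 6.4 N and the motion lags, so the edge has bottomed. I'll hold and check squareness.

>>> drive_tool(targets="0 0 0 0 0 0 0;0 0 0 0 0 0 0;0 0 0 0 0 0 0;0 0 0 0 0 0 0;0 0 0 0 0 0 0;0 0 0 0 0 0 0;0 0 0 0 0 0 0;0 0 0 0 0 0 0")

```text
time: 18.25
eef_pos: [541.2, 85.9, 233.6]
eef_rot: [-3.131, -0.26, 0.002]
force: [-4.7, -0.8, -0.3]
width: 18.7
grip_force: 96.4
```

```bash
python3 - <<'E'
from h import *
look('d'); rear(cv2.imread("pics/wrist_d.png"),load("pics/wrist_d.npz"))
print((A@env.state()["force"][:2]).round(2))
E
```

```text
t 18.25 tcp [541.2  85.9 233.6] uv [548.   -3.7] yaw 9.5 F uv [-4.81 -0.06] Fz -0.27
wrist panel uv [613.3  -0.9] size 100.7 90.2 rel ang 0.1
scene panel uv [622.8  -5. ] size 117.3 93.0 rel ang 0.0
scene panel_corner [([685.4, 42.5], 0.71)]
scene corner [([686.7, 96.8], 0.77)]
scene far [693.3 -22. ] [ 24.2 230.8]
top panel_corner []
top corner [([680.3, 96.3], 0.66)]
top far [ 690.7 -105.7] [16.  42.5]
REAR ang 0.1 u at mid 563.3 v ends [ 52.2 -52.5] n 153 169
[-5.55  0.3 ]
```

>>> drive_tool(targets="0 0 0 0.01 0 0 0;0 0 0 0.01 0 0 0;0 0 0 0 0 0 0;0 0 0 0 0 0 0;0 0 0 0 0 0 0;0 0 0 0 0 0 0;0 0 0 0 0 0 0;0 0 0 0 0 0 0")

```text
time: 19.65
eef_pos: [541.3, 85.9, 233.6]
eef_rot: [-3.131, -0.26, 0.003]
force: [-6.0, -0.9, 0.3]
width: 18.9
grip_force: 96.4
```

```bash
python3 - <<'E'
from h import *
for i in range(4):
    env.capture("scene"); print((A@env.state()["force"][:2]).round(2))
E
```

```text
[-6.77 -0.5 ]
[-6.67 -0.12]
[-6.52  0.11]
[-6.12  0.6 ]
```

Held at about 6.4 N with the panel square (0.1°). Next I back off, lift over the panel and go to its -y side.

>>> drive_tool(targets="0 0 0 -0.5 0 0 0;0 0 0 -2 0 0 0;0 0 0 0 0 -1.2 0;0 0 0 0 0 -1.4 0;0 0 0 2.5 1.85 0 0;0 0 0 2.5 1.85 0 0;0 0 0 2.5 1.85 0 0;0 0 0 2.5 1.85 0 0")

```text
time: 20.65
eef_pos: [629.3, 24.8, 260.5]
eef_rot: [3.131, 0.26, 0.002]
force: [0.6, 0.1, -2.1]
width: 18.8
grip_force: 96.5
```

>>> drive_tool(targets="0 0 0 0 0 0 0;0 0 0 0 0 0 0;0 0 0 0 0 0 0;0 0 0 0 0 0 0;0 0 0 0 0 0.6 0;0 0 0 0 0 1 0;0 0 0 0 0 1 0;0 0 0 0 0 0 0")

```text
time: 21.45
eef_pos: [627.7, 25.4, 232.2]
eef_rot: [-3.131, -0.26, 0.002]
force: [-0.6, -0.1, -1.6]
width: 19.2
grip_force: 95.6
```

```bash
python3 - <<'E'
from h import *
look('e')
a=cv2.imread("pics/wrist_e.png"); b=cv2.imread("pics/scene_e.png")
cv2.imwrite("pics/e.png",np.hstack([cv2.resize(a,(400,300)),cv2.resize(b[140:275,175:355],(400,300),interpolation=cv2.INTER_CUBIC)]))
E
```

```text
t 21.45 tcp [627.7  25.4 232.2] uv [623.4 -77.5] yaw 9.5 F uv [-0.58 -0.02] Fz -1.63
wrist panel uv [622.9  -1.3] size 118.4 90.6 rel ang 0.05
scene panel uv [627.1  -4.6] size 112.9 97.7 rel ang 1.22
scene panel_corner [([684.0, 42.8], 0.73)]
scene corner [([684.6, 95.7], 0.56)]
scene far [693.9 -21.2] [ 23.9 229.2]
top panel_corner [([682.2, 46.3], 0.47)]
top corner [([678.9, 94.8], 0.61)]
```

View pics/e.png

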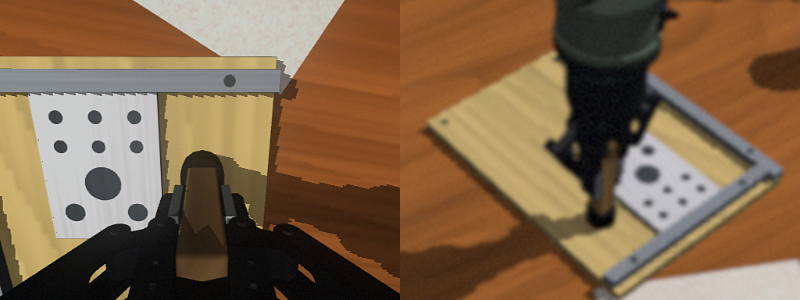

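The wrist view shows the whole panel flush on the far bar, centred at uv (622.9,-1.3) and at 0.05°, with the foot beside it. The scene crop agrees. I start the side push.

>>> drive_tool(targets="0 0 0 -0.2 -0.3 -0.15 0;0 0 0 0 -0.5 0 0;0 0 0 0 -0.5 0 0;0 0 0 0 -0.5 0 0;0 0 0 0.01 -0.5 0 0;0 0 0 0.01 -0.5 0 0;0 0 0 0.01 -0.5 0 0;0 0 0 0.01 -0.4 0 0")

```text
time: 22.85
eef_pos: [620.2, 62.1, 235.2]
eef_rot: [-3.131, -0.26, 0.0]
force: [0.5, 0.5, -1.7]
width: 18.8
grip_force: 95.6
```

```bash
python3 - <<'E'
from h import *
look('f')
E
```

```text
t 22.85 tcp [620.2  62.1 235.2] uv [622. -40.] yaw 9.51 F uv [0.58 0.45] Fz -1.72
wrist panel uv [622.8  20.6] size 120.4 91.2 rel ang -0.14
scene panel uv [627.6  18.1] size 105.4 94.2 rel ang 1.97
scene panel_corner [([682.5, 64.9], 0.64)]
scene corner [([689.0, -18.0], 0.6)]
scene far [694.8 -22.8] [ 23.  228.8]
top panel_corner [([683.0, 96.3], 0.6)]
top corner [([687.0, 92.6], 0.46)]
```

>>> drive_tool(targets="0 0 0 0.01 -0.3 0.1 0;0 0 0 0.01 -0.4 0 0;0 0 0 0.01 -0.4 0 0;0 0 0 0.01 -0.4 0 0;0 0 0 0.01 -0.4 0 0;0 0 0 0 -0.3 0 0;0 0 0 0 -0.1 0 0;0 0 0 0 0 0 0")

```text
time: 24.25
eef_pos: [616.9, 84.5, 234.2]
eef_rot: [-3.131, -0.26, 0.0]
force: [-0.2, 0.4, -2.1]
width: 18.7
grip_force: 95.6
```

```bash
python3 - <<'E'
from h import *
look('g')
E
```

```text
t 24.25 tcp [616.9  84.5 234.2] uv [622.4 -17.4] yaw 9.51 F uv [-0.1   0.46] Fz -2.08
wrist panel uv [622.9  43.9] size 119.6 90.5 rel ang 0.05
scene panel uv [627.   39.5] size 108.6 92.0 rel ang -0.57
scene panel_corner [([684.5, 89.0], 0.7)]
scene corner [([684.4, 97.5], 0.73)]
scene far [694.1 -21.2] [ 24.1 229.2]
top panel_corner []
top corner []
top far [ 692.1 -113.1] [33.7 22. ]
```

>>> drive_tool(targets="0 0 0 0 -0.04 0 0;0 0 0 0 -0.04 0 0;0 0 0 0 -0.04 0 0;0 0 0 0 -0.04 0 0;0 0 0 0 -0.04 0 0;0 0 0 0 -0.04 0 0;0 0 0 0 -0.04 0 0;0 0 0 0 -0.04 0 0")

```text
time: 25.65
eef_pos: [616.4, 87.5, 234.2]
eef_rot: [-3.131, -0.26, 0.0]
force: [0.2, -0.3, -0.9]
width: 19.1
grip_force: 95.6
```

>>> drive_tool(targets="0 0 0 0 -0.03 0 0;0 0 0 0 -0.03 0 0;0 0 0 0 -0.03 0 0;0 0 0 0 -0.03 0 0;0 0 0 0 -0.03 0 0;0 0 0 0 -0.03 0 0;0 0 0 0 -0.03 0 0;0 0 0 0 -0.03 0 0")

```text
time: 26.45
eef_pos: [616.0, 89.9, 234.2]
eef_rot: [-3.131, -0.26, 0.0]
force: [0.3, -1.0, -1.1]
width: 18.9
grip_force: 95.6
```

>>> drive_tool(targets="0 0 0 0 -0.03 0 0;0 0 0 0 -0.03 0 0;0 0 0 0 -0.03 0 0;0 0 0 0 -0.03 0 0;0 0 0 0 -0.03 0 0;0 0 0 0 -0.03 0 0;0 0 0 0 -0.03 0 0;0 0 0 0 -0.03 0 0")

```text
time: 27.25
eef_pos: [615.7, 92.0, 234.2]
eef_rot: [3.13, 0.26, 0.0]
force: [-0.1, -2.7, -1.1]
width: 18.9
grip_force: 95.5
```

>>> drive_tool(targets="0 0 0 0 -0.01 0 0;0 0 0 0 -0.01 0 0;0 0 0 0 -0.01 0 0;0 0 0 0 0 0 0;0 0 0 0 0 0 0;0 0 0 0 0 0 0;0 0 0 0 0 0 0;0 0 0 0 0 0 0")

```text
time: 28.05
eef_pos: [615.6, 92.2, 234.3]
eef_rot: [3.13, 0.26, 0.0]
force: [0.6, -5.8, -2.1]
width: 18.5
grip_force: 95.5
```

```bash
python3 - <<'E'
from h import *
print((A@env.state()["force"][:2]).round(2))
look('h'); print((A@env.state()["force"][:2]).round(2))
E
```

```text
[-0.33 -5.86]
t 28.05 tcp [615.6  92.2 234.3] uv [622.4  -9.6] yaw 9.49 F uv [-0.33 -5.86] Fz -2.15
wrist panel uv [622.6  51. ] size 120.4 91.8 rel ang 0.09
scene panel uv [626.7  46.3] size 110.7 94.7 rel ang 0.04
scene panel_corner [([685.3, 95.0], 0.81)]
scene corner [([682.7, 95.1], 0.78)]
scene far [694.6 -21.2] [ 21.9 229.2]
top panel_corner [([414.8, -298.7], 0.69)]
top corner []
top far [ 690.4 -105.1] [16.6 43.8]
[ 0.41 -4.7 ]
```

>>> drive_tool(targets="0 0 0 0 -0.01 0 0;0 0 0 0 0 0 0;0 0 0 0 0 0 0;0 0 0 0 0 0 0;0 0 0 0 0 0 0;0 0 0 0 0 0 0;0 0 0 0 0 0 0;0 0 0 0 0 0 0")

```text
time: 29.45
eef_pos: [615.6, 92.2, 234.3]
eef_rot: [3.13, 0.26, 0.0]
force: [0.4, -5.3, -0.4]
width: 18.7
grip_force: 95.5
```

```bash
python3 - <<'E'
from h import *
im=env.capture("wrist")[:,:,::-1]; m=env.camera_model("wrist"); cv2.imwrite("pics/wrist_i.png",im); np.savez("pics/wrist_i.npz",K=m["intrinsics"],T=m["world_to_cam"])
f=[]
for i in range(4): env.capture("scene"); f.append(A@env.state()["force"][:2])
print(np.round(f,1).tolist())
p=proj("wrist",np.array([[*(A.T@[683,94.5]),18],[*(A.T@[683,5]),18],[*(A.T@[563,94.5]),18]])); print(p.round())
x0,x1=0,300; cv2.imwrite("pics/i.png",cv2.resize(im[80:320,0:320],(800,600),interpolation=cv2.INTER_CUBIC))
E
```

```text
[[-0.2, -5.5], [0.1, -5.4], [-0.6, -5.1], [-0.6, -5.3]]
[[ 68. 114.]
 [232. 115.]
 [ 99. 302.]]
```

View pics/i.png

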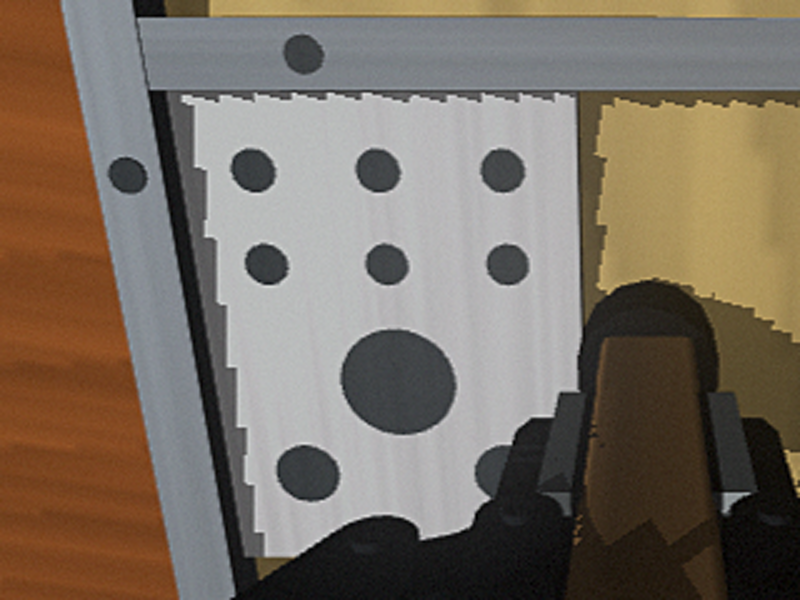

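>>> drive_tool(targets="0 0 0 0 -0.015 0 0;0 0 0 0 0 0 0;0 0 0 0 0 0 0;0 0 0 0 0 0 0;0 0 0 0 0 0 0;0 0 0 0 0 0 0;0 0 0 0 0 0 0;0 0 0 0 0 0 0")

```text
time: 30.5
eef_pos: [615.6, 92.3, 234.2]
eef_rot: [3.13, 0.26, 0.0]
force: [1.0, -5.7, -1.9]
width: 19.0
grip_force: 95.5
```

```bash
python3 - <<'E'
from h import *
f=[]
for i in range(4): env.capture("scene"); f.append(A@env.state()["force"][:2])
print(np.round(f,1).tolist())
im=cv2.imread("pics/wrist_i.png"); m=load("pics/wrist_i.npz"); g=cv2.cvtColor(im,cv2.COLOR_BGR2GRAY).astype(float)
# profile across far-edge line at several columns; unproject bar top edge (z24) and panel start (z18)
T=m["world_to_cam"]; print("cam uv",(A@(-T[:3,:3].T@T[:3,3])[:2]).round(1))
for c in range(85,230,20): print(c,g[108:124,c].astype(int))
for c in(90,210): print((A@unproj("wrist",[(c,116)],24,m)[0,:2]).round(1),(A@unproj("wrist",[(c,117)],18,m)[0,:2]).round(1))
E
```

```text
[[-0.2, -6.7], [-0.5, -6.3], [-0.0, -5.5], [-0.3, -5.7]]
cam uv [698.1  -8.8]
85 [126 128 126 128 124 132 128 130  75  87  85  76 176 194 191 185]
105 [127 131 130 132 128 131 129 133  76  75 198 188 187 184 189 188]
125 [ 69 137 131 127 128 125 128 137  59  91  83 200 190 185 185 187]
145 [129 130 129 128 129 129 133 136  53 204 201 193 186 186 184 188]
165 [126 129 128 126 132 131 129 142  67  82 204 193 186 185 186 185]
185 [125 129 127 127 130 129 132 141  67  94  84 193 185 182 179 178]
205 [125 129 128 135 132 130 131 140  71  96  97  87 167 182 180 180]
225 [127 127 131 129 124 128 127 140  67  87 190 185 184 182 179 182]
[682.7  79.8] [681.7  82.8]
[682.8  16.4] [681.8  17.3]
```

```bash
python3 - <<'E'
from h import *
for n in("e","f","g","i"):
    im=cv2.imread(f"pics/wrist_{n}.png"); m=load(f"pics/wrist_{n}.npz"); g=cv2.cvtColor(im,cv2.COLOR_BGR2GRAY).astype(int)
    print(n)
    v0={"e":-1.3,"f":20.6,"g":43.9,"i":50}[n]
    for dv in(-35,-15,15,35):
        c=int(round(proj("wrist",[[*(A.T@[683,v0+dv]),18]],m)[0,0])); 
        if c>=0: print(c,g[110:124,c])
    # rear corner +y via hole-free: panel left-bottom corner rows
E
```

```text
e
183 [137 139 135 139 135 136 139 131  75 106  97 186 200 199]
146 [140 138 138 140 136 140 142 134  63  87 216 207 205 200]
91 [139 140 140 138 135 139 140 126 103 103  86 219 209 207]
54 [142 138 143 143 140 141 145 137  83 190 213 207 207 203]
f
213 [130 126 125 131 140  64  95  92  85  78 187 181 181 179]
176 [132 133 130 130 137  89  96  87 171 193 189 186 186 185]
121 [129 130 130 134 135  86  96  92  85 174 196 186 188 186]
85 [131 131 132 133 130  51  83  70 202 192 187 188 186 188]
g
211 [126 125 129 125 131 135  67  83 186 183 178 181 178 177]
174 [125 128 128 127 127 140  67  92  95  82 193 187 184 181]
119 [128 126 127 127 130 134  72 173 194 183 184 180 186 184]
83 [126 127 124 128 125 132  74  85  78  66 199 183 187 187]
i
214 [125 130 125 125 130 140  66  94  79 190 182 181 178 180]
177 [133 130 130 125 129 142  68  95  91  90  77 193 188 186]
122 [133 132 127 129 128 137  57  87 177 194 189 187 188 186]
86 [126 127 126 127 130 134  76  82  84  74  58 193 189 186]
```

Both seatings are done: about 6 N held, square, and flush on both bars. I back off and carry the pusher to bare table right of the jig.

>>> drive_tool(targets="0 0 0 0 0.5 0 0;0 0 0 0 2 0 0;0 0 0 0 0 -2 0;0 0 0 0 0 -2.5 0;0 0 0 -2.6 3.7 0 0;0 0 0 -2.6 3.8 0 0;0 0 0 -2.6 3.8 0 0;0 0 0 -2.6 3.8 0 0")

```text
time: 31.5
eef_pos: [541.1, -99.2, 279.4]
eef_rot: [-3.13, -0.261, -0.001]
force: [0.9, -1.4, -2.1]
width: 18.9
grip_force: 95.9
```

>>> drive_tool(targets="0 0 0 -2.6 3.7 0 0;0 0 0 0 0 0 0;0 0 0 0 0 0 0;0 0 0 0 0 1 0;0 0 0 0 0 1.5 0;0 0 0 0 0 1.5 0;0 0 0 0 0 1.2 0;0 0 0 0 0 0 0")

```text
time: 32.3
eef_pos: [522.4, -137.9, 225.5]
eef_rot: [-3.13, -0.262, 0.003]
force: [0.1, -0.7, -1.6]
width: 18.7
grip_force: 95.6
```

>>> drive_tool(targets="0 0 0 0 0 0.1 0;0 0 0 0 0 0.1 0;0 0 0 0 0 0.05 0;0 0 0 0 0 0.05 0;0 0 0 0 0 0.05 0;0 0 0 0 0 0.05 0;0 0 0 0 0 0 0;0 0 0 0 0 0 0")

```text
time: 33.1
eef_pos: [522.5, -138.8, 223.2]
eef_rot: [-3.131, -0.26, 0.0]
force: [0.1, 0.2, -0.9]
width: 18.6
grip_force: 95.6
```

>>> drive_tool(targets="0 0 0 0 0 0.05 0;0 0 0 0 0 0.05 0;0 0 0 0 0 0.04 0;0 0 0 0 0 0.04 0;0 0 0 0 0 0.03 0;0 0 0 0 0 0.03 0;0 0 0 0 0 0.02 0;0 0 0 0 0 0 0")

```text
time: 33.9
eef_pos: [522.5, -138.7, 220.6]
eef_rot: [-3.131, -0.26, 0.0]
force: [-0.4, -0.1, -1.4]
width: 19.1
grip_force: 95.6
```

>>> drive_tool(targets="0 0 0 0 0 0.02 0;0 0 0 0 0 0.02 0;0 0 0 0 0 0.02 0;0 0 0 0 0 0.02 0;0 0 0 0 0 0.01 0;0 0 0 0 0 0.01 0;0 0 0 0 0 0 0;0 0 0 0 0 0 0")

```text
time: 34.7
eef_pos: [522.5, -138.8, 219.7]
eef_rot: [-3.131, -0.26, 0.0]
force: [-0.5, 0.4, 1.3]
width: 18.8
grip_force: 95.9
```

>>> drive_tool(targets="0 0 0 0 0 0.02 0;0 0 0 0 0 0 0;0 0 0 0 0 0 0.25;0 0 0 0 0 0 0.3;0 0 0 0 0 0 0.4;0 0 0 0 0 0 0.6;0 0 0 0 0 0 0.9;0 0 0 0 0 0 0.9", force=30)

```text
time: 35.5
eef_pos: [522.5, -138.8, 219.4]
eef_rot: [-3.131, -0.26, 0.0]
force: [-1.2, -0.1, -0.9]
width: 75.9
grip_force: 0.0
```

>>> drive_tool(targets="0 0 0 0 0 -0.5 1;0 0 0 0 0 -1.5 1;0 0 0 0 0 -3 1;0 0 0 0 0 -4 1;0 0 0 0 0 -4 1;0 0 0 -1 0 -3 1;0 0 0 -4 2 -1 1;0 0 0 -4 2 0 1")

```text
time: 36.3
eef_pos: [439.3, -193.3, 391.0]
eef_rot: [3.129, 0.263, 0.004]
force: [0.4, -2.4, -1.2]
width: 85.3
grip_force: 0.0
```

```bash
python3 - <<'E'
from h import *
look('z')
for c in("scene","top","wrist"): print(c,[(np.round(d["point"]).tolist(),round(d["score"],2)) for d in env.spot_point(c,"pusher")],[(np.round(d["point"]).tolist(),round(d["score"],2)) for d in env.spot_point(c,"weight")][:2])
a=cv2.imread("pics/scene_z.png")[140:290,40:360]; b=cv2.imread("pics/top_z.png")[110:245,180:420]
cv2.imwrite("pics/z.png",np.vstack([cv2.resize(a,(640,300),interpolation=cv2.INTER_CUBIC),cv2.resize(b,(640,300),interpolation=cv2.INTER_CUBIC)]))
E
```

```text
t 36.3 tcp [ 439.3 -193.3  391. ] uv [ 401.8 -262.4] yaw 9.6 F uv [-0.02 -2.41] Fz -1.23
scene panel uv [623.1  47.6] size 114.4 91.7 rel ang 0.56
scene panel_corner [([681.4, 95.3], 0.95)]
scene corner [([684.0, 98.6], 0.63)]
scene far [693.9 -22.1] [ 24.5 231. ]
top panel uv [624.2  49.8] size 121.5 89.9 rel ang -0.28
top panel_corner [([680.9, 100.2], 0.98)]
top corner [([681.1, 97.8], 0.69)]
top far [690.3 -15.8] [ 23.2 223.5]
scene [([660.0, 208.0, 14.0], 0.75), ([515.0, -334.0, 5.0], 0.67), ([350.0, -315.0, -2.0], 0.66), ([526.0, -136.0, -0.0], 0.62), ([397.0, 147.0, 13.0], 0.39)] [([397.0, 144.0, 14.0], 0.49)]
top [([519.0, -137.0, -0.0], 0.66)] [([397.0, 144.0, 11.0], 0.42)]
wrist [([349.0, -311.0, 2.0], 0.82), ([523.0, -137.0, 4.0], 0.71), ([514.0, -333.0, -1.0], 0.67)] []
```

View pics/z.png

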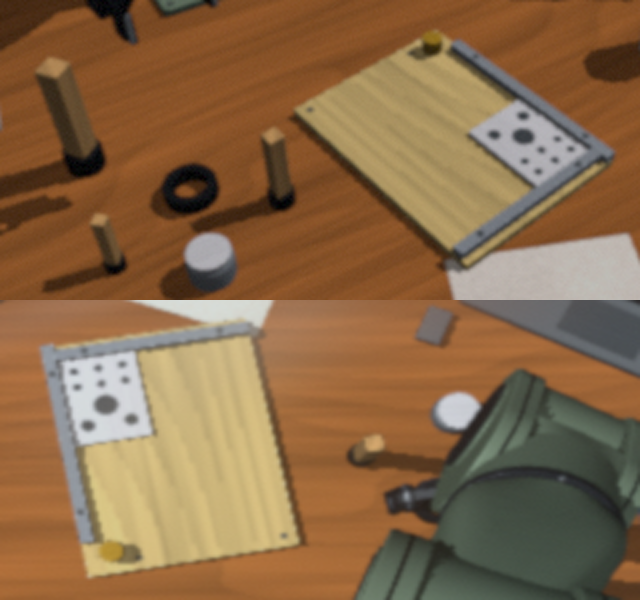

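The picture shows the panel flush in the corner at (530,145), the pusher upright on bare table at (280,165), and the weight, tape and tin in place. I let the arm settle and hand in.

>>> drive_tool(targets="0 0 0 0 0 0 1;0 0 0 0 0 0 1;0 0 0 0 0 0 1;0 0 0 0 0 0 1;0 0 0 0 0 0 1;0 0 0 0 0 0 1;0 0 0 0 0 0 1;0 0 0 0 0 0 1")

```text
time: 38.0
eef_pos: [440.3, -193.1, 389.4]
eef_rot: [-3.131, -0.26, 0.0]
force: [0.1, 1.3, -0.6]
width: 85.4
grip_force: 0.0
```

```bash
python3 -c "
from rig import env
print(env.close_job())"
```

```text
the job is handed in; nothing more can be done
None
```

The panel is seated square in the corner: I carried the far edge back to its stop, then seated the panel on the side edge, holding about 6 N each time (highest reading about 7 N). The pusher stands upright on the bare table, and I handed the job in at 38 s; no verdict came back.

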